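# Jars in single file under the rack hood

## Task

Stand the three yellow-capped jars on the jar rack and push them upright, one behind the other, between its rails and under the green hood until the row is tight and has pressed home the sprung pad of the backstop inside, whose position you have to feel for. Push gently, so that the jars are never tipped over or pressed hard against each other, and leave the tall white-capped jar, mug, ladle and spatula where they are.

Things in the scene. Friction and masses are not known exactly. Their poses are not given: they have to be found in the camera images.
- rack: Fixed steel jar rack: raised floor 84 mm wide, top 30 mm above the bench, along the rack's y axis. Origin at bench height on the lane's centre line at the mouth of the straight rails; z up, +y into the lane (the way to push), x across. From y = 0 on, two rails 22 mm high stand on the floor, 74 mm apart inside; their ends flare outwards from y = -28 mm to 0.
- landing (a point): Centre of the rack's open landing, on its floor top (rack y = -45 mm): the bare end of the floor, y = -90 to 0 mm, where a jar can be stood. Axes as the rack's. Push a jar low, about 25 mm above this floor, or it may tip; sliding one jar takes 0.6 to 2 N.
- hood (a point): Middle of the near top edge of the green sheet hood over the lane, 135 mm above the bench, at rack y = 50 mm. Axes as the rack's. The hood runs from here to y = 268 mm, underside 132 mm up, closed at the far end. The gripper's body cannot go under it, so push the last jar home from behind with the tool leaned back some 35 degrees.
- pad (a joint): Sprung pad on a locked backstop hidden in the hood; m: 0 = out, 0.008 = pressed fully in (under 0.5 N, then a hard stop; it does not push a row back). The backstop's place varies, is unseen and unreported: the pad's face, pressed in, is at rack y = 205 to 245 mm, so the near side of the third jar ends at 5 to 47 mm.
- jar_a: empty round glass jar with a bright yellow twist cap: body 66 mm diameter, 90 mm tall overall, cap 60 mm diameter and 18 mm high, at the top; about 0.2 kg (0.14 to 0.28). Starts upright on the bench. Origin: centre of its underside, z up its axis. The three yellow-capped jars are alike and may go in in any order.
- jar_b: empty round glass jar with a bright yellow twist cap: body 66 mm diameter, 90 mm tall overall, cap 60 mm diameter and 18 mm high, at the top; about 0.2 kg (0.14 to 0.28). Starts upright on the bench. Origin: centre of its underside, z up its axis. The three yellow-capped jars are alike and may go in in any order.
- jar_c: empty round glass jar with a bright yellow twist cap: body 66 mm diameter, 90 mm tall overall, cap 60 mm diameter and 18 mm high, at the top; about 0.2 kg (0.14 to 0.28). Starts upright on the bench. Origin: centre of its underside, z up its axis. The three yellow-capped jars are alike and may go in in any order.
- tall_jar: bystander: amber jar with a white cap, 66 mm diameter, 120 mm tall, standing among the yellow-capped ones; origin at the centre of its underside. Leave it alone.
- mug: bystander: blue mug, 80 mm diameter, 85 mm high; origin at the centre of its underside. Leave it alone.
- ladle: bystander: aluminium ladle lying on the bench, bowl 86 mm diameter and 32 mm high, round handle reaching 260 mm along its -x; origin under the bowl. Leave it alone.
- spatula: bystander: red hard silicone spatula lying flat, 12 mm thick; handle 150 mm along -x and blade to 130 mm along +x from its origin. Leave it alone.
Mind the look-alikes: they are no part of the job. What is shaped like the jar_b but red is not meant. What is shaped like the jar_a but red is not meant.

How it is judged:
At the end, for the whole second after the job is handed in: The three yellow-capped jars stand upright (within 0.08 rad), still, on the rack floor between the rails (within 12 mm of the centre line, over 20 mm past the rail mouth), in one row with neighbouring centres under 70 mm apart, and the row holds the pad pressed in by over 5 of its 8 mm (y of jar_a in the frame of rack between 0.02 and 0.22 m and x of jar_a in the frame of rack between -0.012 and 0.012 m and z of jar_a in the frame of rack between 0.025 and 0.035 m and angle between each of jar_a, jar_b, jar_c's own z axis and vertical below 0.08 rad and linear speed of each of jar_a, jar_b, jar_c below 0.02 m/s and y of jar_b in the frame of rack between 0.02 and 0.22 m and x of jar_b in the frame of rack between -0.012 and 0.012 m and z of jar_b in the frame of rack between 0.025 and 0.035 m and y of jar_c in the frame of rack between 0.02 and 0.22 m and x of jar_c in the frame of rack between -0.012 and 0.012 m and z of jar_c in the frame of rack between 0.025 and 0.035 m and ((horizontal distance between jar_a and jar_b below 0.07 m and horizontal distance between jar_b and jar_c below 0.07 m) or (horizontal distance between jar_a and jar_b below 0.07 m and horizontal distance between jar_a and jar_c below 0.07 m) or horizontal distance between each of jar_a, jar_b and jar_c below 0.07 m) and value of joint pad above 0.005 m); the robot touches nothing.
It fails at once if a yellow-capped jar is tipped over (leans more than 0.6 rad) (angle between any of jar_a, jar_b, jar_c's own z axis and vertical above 0.6 rad).
It fails at once if two jars are pressed against each other with more than 40 N (contact force between jar_a and jar_b above 40 N or contact force between any of jar_b, jar_a and jar_c above 40 N).
It fails at once if the tall jar, mug, ladle or spatula is moved by more than 30 mm (distance of any of tall_jar, mug, ladle, spatula from where it was at the start of the episode above 0.03 m).
It also fails if it takes over 69 s, if anything falls off the work surface, if the arm or the gripper's body presses on something with over 40 N, if the wrist force passes 120 N, or if a joint passes its speed limit or range.

## Robot

A 7-joint arm with a two-finger parallel gripper is mounted at the origin on the work surface. World frame = base frame: x ahead of the robot, y to its left, z up, the work surface at z = 0. Lengths are in m, angles in rad, forces in N, time in s.
With the tool pointing down it reaches from about 0.4 to 0.85 m from the base axis. Payload 4.5 kg.
Tool frame: the origin (TCP) lies midway between the tips of the shut fingers; the grasp point (between the pads) lies 19 mm behind it; z points along the fingers, y is the line along which they close (so a half turn about z gives the same grasp; the last joint's range is limited). The gripper opens to 88 mm and grips with 3 to 60 N. Pads are 18 mm wide; open, the fingers measure 123 mm over their backs; the gripper's body (75 mm by 187 mm) begins 45 mm behind the grasp point.
Start: joints at [1.296, 0.689, -0.195, 1.565, 0.157, 0.902, -0.215], TCP at [0.19, -0.595, 0.239] pointing down, gripper open.
Joint ranges: [-3.01, 3.01], [-0.46, 2.08], [-1.47, 1.51], [0.13, 2.56], [-1, 4.14], [0.04, 2.09], [-2.66, 2.66]. Speed limits (rad/s): [2.57, 2.57, 3.14, 3.14, 3.14, 3.14, 3.14].

## Interface

Orientations are given as a unit quaternion [x, y, z, w].
In Python, from plant import sensors, eyes, finish_job gives the robot as it stands.
- The arm moves only by the tool send_rows, never from a script. Its argument "rows" is text: rows parted by semicolons, each of 4 numbers parted by spaces: the shift along the tool's x, y, z normalised to -1 to 1, where 1 is 30 cm, then the turn about the tool's z normalised to -1 to 1, where 1 is 2 pi rad. A call has 1 to 10 rows; each row is the pose to reach, as a shift and turn from the pose commanded when the call began, along the tool's axes at that moment, turning the shorter way round; what a row does not reach only later rows make up. A row lasts 1/12 s, in which the tool goes at most 41.7 mm and 7.16 degrees, less where a joint would pass 70% of its speed; a pose out of reach is approached as far as the arm can. A call with a number of a shift or a turn outside -1 to 1 is refused whole. A call with a gripper value outside its range is refused whole. "jaw" is the closure, from -1 (fully open) to 1 (shut), set as the call begins (left out, the last holds). The fingers move at their own pace and stop on an object; "force" is the grip in N (left out, the last holds). Time passes only in rows, so rows that repeat a pose let the fingers close. It gives the time, the measured TCP pose, the force, the opening and the grip force at its end, in the units of the state.
- sensors.get_state(): the state, without advancing time (a new reading comes with each control period).
- eyes.snapshot(name): name is "scene" or "top"; returns (picture, depth): 480x640x3 uint8, red, green, blue; 480x640 float32, m along the optical axis (not along the pixel's ray), 0 where there is no reading.
- eyes.calibration(name): a dict with "fov_y" (degrees; the focal length in pixels is half the picture's height over the tangent of half this angle, whatever the lens; pixels are square), "cx", "cy" (the principal point, pixels), "world_from_camera" (4x4, takes a point from camera to world coordinates). Camera axes: x right, y down, z forward; pixel columns grow to the right and rows downward; lengths in m; the calibration is good to about 2 mm. A picture is of the moment at which its call begins. calibration takes no time and is no camera call.
- finish_job(): hands the job in; it is judged then, once.
The state is a dict: "clock": time; "q": joint angles; "qd": joint speeds; "joint_torque": joint torques, N m; "tool_pos": TCP position; "eef_rot": TCP orientation; "contact_force": force on the tool from outside, world axes, zero at the start; "moment": the same for the moment, N m; "opening": opening from 0.0 (shut) to 1.0 (fully open); "finger_force": force on a finger pad.
Only numpy, scipy, OpenCV 4.12 (cv2) and the standard library are available. Lean on these libraries where they do the work, as an engineer would, in place of code of your own. Each camera call takes 0.05 s, during which the arm holds its last target. There are 200 camera calls.

## Working session

There is one attempt and no reset: what is moved stays moved. The work goes in short steps, Python scripts to look and compute and a tool call to move; the robot and the scene stay as the last step left them, time stands still between calls to the robot, and variables do not carry over. Pictures are saved under pics/ and viewed, at most 10 in all, crops included, and the job is handed in when it is done.

Besides the shell and the picture viewer there is one more tool, called as name(argument=value, ...), one argument or row to a line, values as JSON. send_rows: Moves the arm, as the interface text tells. Scaled input: -1 to 1 covers 30 cm each way for a shift and 2 pi rad each way for a turn. Its arguments: {"type":"object","properties":{"rows":{"type":"string"},"jaw":{"type":"number"},"force":{"type":"number"}},"required":["rows"]}

```bash
ls; mkdir -p pics
cat > h.py <<'E'
import numpy as np, cv2
from plant import sensors, eyes
from scipy.spatial.transform import Rotation as R
np.set_printoptions(precision=4,suppress=True)
def snap(n,f=None):
    im,d=eyes.snapshot(n)
    if f: cv2.imwrite(f,cv2.cvtColor(im,cv2.COLOR_RGB2BGR))
    return im,d
def ray(n,u,v):
    c=eyes.calibration(n);f=240/np.tan(np.radians(c['fov_y'])/2)
    T=np.array(c['world_from_camera']);d=np.array([(u-c['cx'])/f,(v-c['cy'])/f,1.])
    return T[:3,3],T[:3,:3]@d
def onplane(n,u,v,z):
    o,d=ray(n,u,v);return o+d*(z-o[2])/d[2]
def cloud(n,dep):
    c=eyes.calibration(n);f=240/np.tan(np.radians(c['fov_y'])/2);T=np.array(c['world_from_camera'])
    v,u=np.mgrid[:480,:640];P=np.stack([(u-c['cx'])/f*dep,(v-c['cy'])/f*dep,dep],-1)
    return P@T[:3,:3].T+T[:3,3]
E
python3 - <<'E'
from h import *
for n in ('scene','top'):
    im,d=snap(n,f'pics/{n}0.png'); np.savez(f'{n}0.npz',im=im,d=d)
    c=eyes.calibration(n);print(n,c)
print(sensors.get_state())
E
```

```text
pics
scene {'fov_y': 47.78015634542847, 'cx': 304.36889265109363, 'cy': 245.52715545603547, 'world_from_camera': array([[ 0.4401,  0.6868, -0.5785,  1.258 ],
       [ 0.8978, -0.3238,  0.2985, -0.4256],
       [ 0.0177, -0.6508, -0.7591,  1.0332],
       [ 0.    ,  0.    ,  0.    ,  1.    ]])}
top {'fov_y': 55.77139794468961, 'cx': 318.2318648023275, 'cy': 246.16894265116065, 'world_from_camera': array([[ 0.0359, -0.9772,  0.2091,  0.3703],
       [-0.9994, -0.0355,  0.0053, -0.0613],
       [ 0.0023, -0.2092, -0.9779,  1.0159],
       [ 0.    ,  0.    ,  0.    ,  1.    ]])}
{'clock': 0.1, 'q': array([ 1.2958,  0.6899, -0.1945,  1.5663,  0.1573,  0.9025, -0.2151]), 'qd': array([ 0.0011, -0.0028,  0.0003, -0.0031, -0.001 ,  0.0005, -0.0012]), 'joint_torque': array([ -0.0028, -52.8495,  -1.2719, -15.3836,  -0.0527,   0.0019,
         0.    ]), 'tool_pos': array([ 0.1897, -0.5949,  0.238 ]), 'eef_rot': array([ 0.9881,  0.1538, -0.0002, -0.0008]), 'contact_force': array([-0.4668,  0.4365,  0.1495]), 'moment': array([-0.0161, -0.031 , -0.0269]), 'finger_force': 0.0, 'opening': 1.0002045238940809}
```

View pics/top0.png

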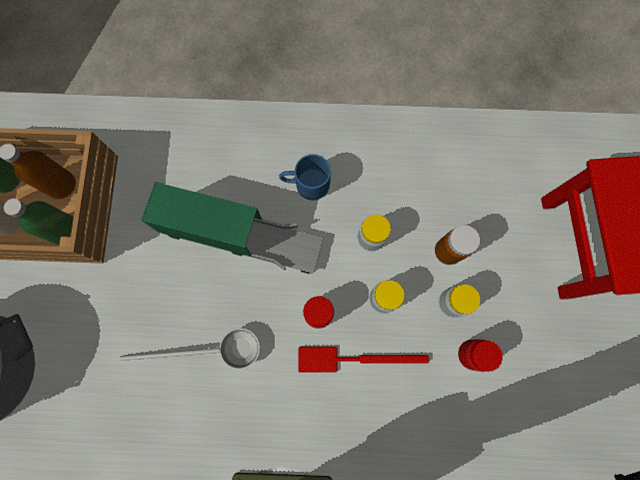

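View pics/scene0.png

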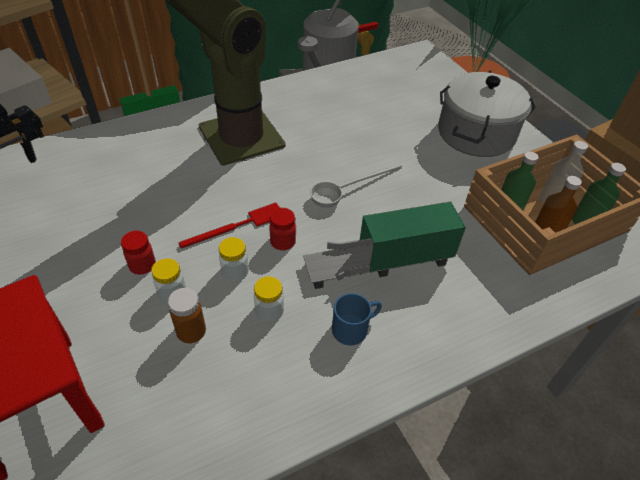

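The top view shows three yellow caps at (376,228), (390,294) and (464,298). The red look-alikes are at (319,311) and (481,354), and the white-capped jar at (463,240). The rack's hood is near (200,218), its landing near (305,250) and its mouth points right and down. The yellow cap colour matches the description, so next I measure those jars and make the confirming crop.

```bash
cat > m.py <<'E'
from h import *
def yel(im):
    h=cv2.cvtColor(im,cv2.COLOR_RGB2HSV);m=cv2.inRange(h,(22,150,90),(34,255,255))
    n,l,s,c=cv2.connectedComponentsWithStats(m);return [(c[i],l==i,s[i,4]) for i in range(1,n) if s[i,4]>150]
def caps(n,im,d):
    P=cloud(n,d);out=[]
    for c,m,a in yel(im):
        z=P[m][:,2];zt=np.median(np.sort(z)[-len(z)//3:]);t=m&(np.abs(P[...,2]-zt)<.006)
        v,u=np.nonzero(t);pts=np.stack([u,v],1).astype(np.int32)
        w=np.array([onplane(n,a,b,zt)[:2] for a,b in pts]).astype(np.float32)
        cc,r=cv2.minEnclosingCircle(w);out.append((np.array([*cc,zt]),r,pts.mean(0)))
    return out
E
python3 - <<'E'
from m import *
D={n:np.load(f'{n}0.npz') for n in('scene','top')}
C={n:caps(n,D[n]['im'],D[n]['d']) for n in D}
for n in C:
    for c,r,p in C[n]: print(n,c,r,p)
for c,r,p in C['top']:
    k=min(C['scene'],key=lambda e:np.linalg.norm(e[0][:2]-c[:2]))
    o1,d1=ray('top',*p);o2,d2=ray('scene',*k[2])
    s=np.linalg.lstsq(np.stack([d1,-d2],1),o2-o1,rcond=None)[0]
    a,b=o1+d1*s[0],o2+d2*s[1];print('tri',(a+b)/2,'gap',np.linalg.norm(a-b))
for n in D:
    im,d=D[n]['im'],D[n]['d'];P=cloud(n,d);h=cv2.cvtColor(im,cv2.COLOR_RGB2HSV)
    roi=(P[...,0]>.3)&(P[...,0]<.75)&(P[...,1]>-.2)&(P[...,1]<.45)
    g=(cv2.inRange(h,(60,80,30),(95,255,255))>0)&roi&(P[...,2]>.12)&(P[...,2]<.15)
    print(n,'hood',g.sum(),np.median(P[g][:,2]))
    r=cv2.minAreaRect(P[g][:,:2].astype(np.float32));print(r,cv2.boxPoints(r))
    hc=np.array(r[0]);f=roi&(np.abs(P[...,2]-.03)<.006)&(np.linalg.norm(P[...,:2]-hc,axis=-1)<.3)
    f=cv2.morphologyEx(f.astype(np.uint8),cv2.MORPH_OPEN,np.ones((3,3)))
    k,l,s,c=cv2.connectedComponentsWithStats(f)
    for i in range(1,k):
        if s[i,4]>150:
            q=P[l==i];r=cv2.minAreaRect(q[:,:2].astype(np.float32));print('floor',s[i,4],c[i],np.median(q[:,2]),r,cv2.boxPoints(r))
im=D['top']['im'][190:380,230:520];cv2.imwrite('pics/crop.png',cv2.cvtColor(cv2.resize(im,None,fx=2.7,fy=2.7,interpolation=3),cv2.COLOR_RGB2BGR))
E
```

```text
Traceback (most recent call last):
  File "m.py", line 10, in caps
    w=np.array([onplane(n,a,b,zt)[:2] for a,b in pts]).astype(np.float32)
                ~~~~~~~^^^^^^^^^^
  File "h.py", line 14, in onplane
    o,d=ray(n,u,v);return o+d*(z-o[2])/d[2]
        ~~~^^^^^^^
  File "h.py", line 10, in ray
    c=eyes.calibration(n);f=240/np.tan(np.radians(c['fov_y'])/2)
ValueError: time passes only in moves, steps and waits
```

```bash
sed -i 's/eyes.calibration(n)/cal(n)/; s/^def snap/import functools\ncal=functools.lru_cache(lambda n:eyes.calibration(n))\ndef snap/' h.py
cat > meas.py <<'E'
from m import *
D={n:np.load(f'{n}0.npz') for n in('scene','top')}
C={n:caps(n,D[n]['im'],D[n]['d']) for n in D}
for n in C:
    for c,r,p in C[n]: print(n,c,r,p)
for c,r,p in C['top']:
    k=min(C['scene'],key=lambda e:np.linalg.norm(e[0][:2]-c[:2]))
    o1,d1=ray('top',*p);o2,d2=ray('scene',*k[2])
    s=np.linalg.lstsq(np.stack([d1,-d2],1),o2-o1,rcond=None)[0]
    a,b=o1+d1*s[0],o2+d2*s[1];print('tri',(a+b)/2,'gap',np.linalg.norm(a-b))
for n in D:
    im,d=D[n]['im'],D[n]['d'];P=cloud(n,d);h=cv2.cvtColor(im,cv2.COLOR_RGB2HSV)
    roi=(P[...,0]>.3)&(P[...,0]<.75)&(P[...,1]>-.2)&(P[...,1]<.45)
    g=(cv2.inRange(h,(60,80,30),(95,255,255))>0)&roi&(P[...,2]>.12)&(P[...,2]<.15)
    print(n,'hood',g.sum(),np.median(P[g][:,2]))
    r=cv2.minAreaRect(P[g][:,:2].astype(np.float32));print(r,cv2.boxPoints(r))
    hc=np.array(r[0]);f=roi&(np.abs(P[...,2]-.03)<.006)&(np.linalg.norm(P[...,:2]-hc,axis=-1)<.3)
    f=cv2.morphologyEx(f.astype(np.uint8),cv2.MORPH_OPEN,np.ones((3,3)))
    k,l,s,c=cv2.connectedComponentsWithStats(f)
    for i in range(1,k):
        if s[i,4]>150:
            q=P[l==i];r=cv2.minAreaRect(q[:,:2].astype(np.float32));print('floor',s[i,4],c[i],np.median(q[:,2]),r,cv2.boxPoints(r))
im=D['top']['im'][190:380,230:520];cv2.imwrite('pics/crop.png',cv2.cvtColor(cv2.resize(im,None,fx=2.7,fy=2.7,interpolation=3),cv2.COLOR_RGB2BGR))
E
python3 meas.py
```

```text
scene [ 0.4755 -0.2066  0.0923] 0.03161808103322983 [231.4696 247.2313]
scene [ 0.4727 -0.3611  0.0925] 0.031934596598148346 [165.1208 269.178 ]
scene [ 0.6137 -0.1785  0.0923] 0.030983861535787582 [267.6367 287.5948]
top [ 0.6111 -0.1761  0.0913] 0.030359789729118347 [376.0097 228.2129]
top [ 0.4725 -0.2045  0.0908] 0.030535271391272545 [389.3082 294.5076]
top [ 0.4693 -0.3587  0.0907] 0.030286584049463272 [464.9776 298.9701]
tri [ 0.6115 -0.1773  0.0884] gap 0.0012244333976756023
tri [ 0.4724 -0.2061  0.0889] gap 0.001974574754030041
tri [ 0.469  -0.3607  0.0881] gap 0.001797097580675459
scene hood 2921 0.13536633824181077
((0.6148760318756104, 0.1849214732646942), (0.21792465448379517, 0.09012780338525772), 77.6430892944336) [[0.5475 0.0881]
 [0.6356 0.0688]
 [0.6822 0.2817]
 [0.5942 0.301 ]]
floor 1627 [336.3079 261.4579] 0.030793024641147193 ((0.5785928964614868, 0.02878861129283905), (0.17713595926761627, 0.0878962054848671), 76.70465087890625) [[ 0.5155 -0.0473]
 [ 0.601  -0.0675]
 [ 0.6417  0.1049]
 [ 0.5562  0.1251]]
top hood 4477 0.13485912809165668
((0.6162991523742676, 0.18632109463214874), (0.21860434114933014, 0.08586758375167847), 77.18827056884766) [[0.5502 0.0893]
 [0.6339 0.0702]
 [0.6824 0.2834]
 [0.5987 0.3024]]
floor 2468 [285.0296 246.0677] 0.029699088746889868 ((0.5787174105644226, 0.022311381995677948), (0.1621631681919098, 0.08425242453813553), 77.3705062866211) [[ 0.5199 -0.0476]
 [ 0.6021 -0.066 ]
 [ 0.6376  0.0922]
 [ 0.5553  0.1106]]
```

View pics/crop.png

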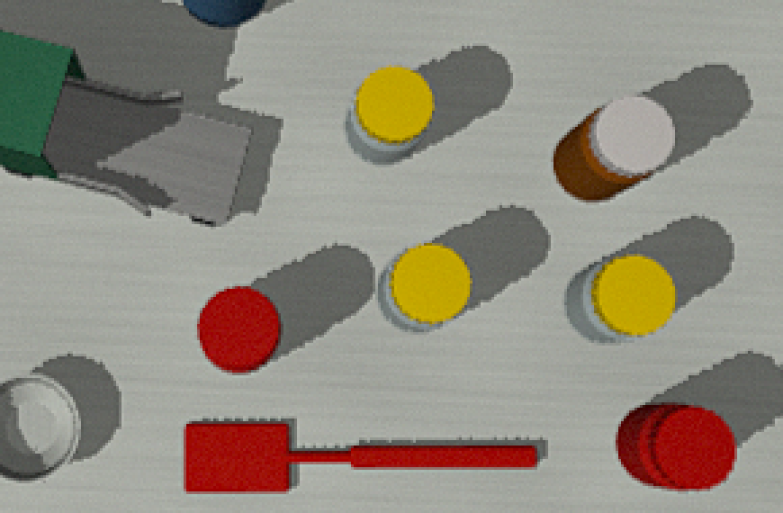

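The crop shows three bright yellow caps with glass bodies below: A at top pixel (376,228), B at (389,294) and C at (465,299). The two jars of the same shape are wholly red, so they are the look-alikes. Measured heights of 88–91 mm fit the given 90 mm. The hood is 218×86 mm at z 0.135 and the landing is at z 0.030, so the rack measurements fit too.

The rack origin is at about (0.580, 0.0305), with +y at 77.3°.

```bash
cat > w.py <<'E'
# usage: w.py x,y,z,yaw ...   (or r:x,y,z,yaw in rack frame, yaw always world deg of tool x)
import sys
from h import *
s=sensors.get_state();p=s['tool_pos'];Rm=R.from_quat(s['eef_rot'])
print('t',s['clock'],'p',p,'F',s['contact_force'],'open',s['opening'])
X=Rm.as_matrix()[:,0];yaw=np.degrees(np.arctan2(X[1],X[0]));print('yaw',yaw,'tilt',np.degrees(np.arccos(-Rm.as_matrix()[2,2])),'q',s['q'])
O=np.array([.580,.0305]);a=np.radians(77.3);ux=np.array([np.sin(a),-np.cos(a)]);uy=np.array([np.cos(a),np.sin(a)])
print('rack xy',ux@(p[:2]-O),uy@(p[:2]-O))
for arg in sys.argv[1:]:
    rk=arg.startswith('r:');x,y,z,w=map(float,arg.replace('r:','').split(','))
    if rk: x,y=O+ux*x+uy*y
    t=np.array([x,y,z]);d=t-p;c,q=np.cos(np.radians(yaw)),np.sin(np.radians(yaw))
    dw=(w-yaw+180)%360-180
    print(arg,'->',np.array([c*d[0]+q*d[1],q*d[0]-c*d[1],-d[2]])/.3,'turn',-dw/360,'rows>=',max(np.linalg.norm(d)/.0417,abs(dw)/7.16))
    p,yaw=t,w
E
python3 w.py .33,-.478,.2,17.7 .470,-.360,.18,17.7 .470,-.360,.038,17.7 .470,-.360,.22,17.7 r:0,-45,.2,77.3
```

```text
t 0.1 p [ 0.1897 -0.5949  0.238 ] F [-0.4668  0.4365  0.1495] open 1.0002045238940809
yaw 17.699503398922594 tilt 0.09475661640726335 q [ 1.2958  0.6899 -0.1945  1.5663  0.1573  0.9025 -0.2151]
rack xy -0.24322678209434032 -0.695895853890541
.33,-.478,.2,17.7 -> [ 0.5639 -0.2291  0.1267] turn -1.3794474372256596e-06 rows>= 4.472495040611409
.470,-.360,.18,17.7 -> [ 0.5642 -0.2328  0.0667] turn -0.0 rows>= 4.416899038788602
.470,-.360,.038,17.7 -> [0.     0.     0.4733] turn -0.0 rows>= 3.4052757793764985
.470,-.360,.22,17.7 -> [ 0.      0.     -0.6067] turn -0.0 rows>= 4.364508393285371
r:0,-45,.2,77.3 -> [-75.16   128.2485   0.0667] turn -0.16555555555555554 rows>= 1069.4215905487806
```

send_rows(
  rows="0.564 -0.229 0.127 0; 0.564 -0.229 0.127 0; 0.564 -0.229 0.127 0; 0.564 -0.229 0.127 0; 0.564 -0.229 0.127 0",
  jaw=-1,
)

```text
clock: 0.52
tool_pos: [0.3352, -0.4732, 0.1995]
eef_rot: [0.988, 0.157, 0.001, -0.002]
contact_force: [0.4, 0.0, 0.1]
opening: 1.004
finger_force: 0.0
```

send_rows(
  rows="0.564 -0.233 0.067 0; 0.564 -0.233 0.067 0; 0.564 -0.233 0.067 0; 0.564 -0.233 0.067 0; 0.564 -0.233 0.067 0; 0.564 -0.233 0.067 0; 0.564 -0.233 0.067 0",
)

```text
clock: 1.1
tool_pos: [0.4707, -0.3595, 0.18]
eef_rot: [0.988, 0.155, -0.0, -0.0]
contact_force: [-1.6, -0.5, -0.4]
opening: 1.001
finger_force: 0.0
```

```bash
python3 w.py .470,-.360,.038,17.7 .470,-.360,.22,17.7 r:0,-0.045,.22,77.3
```

```text
t 1.1 p [ 0.4707 -0.3595  0.18  ] F [-1.5801 -0.4672 -0.3761] open 1.0005770969237777
yaw 17.850718417976363 tilt 0.06295307768029065 q [ 0.6485  0.7185 -0.1286  1.7267  0.1305  0.7058 -0.8074]
rack xy -0.020907394823506023 -0.4044504995392581
.470,-.360,.038,17.7 -> [-0.0027  0.001   0.4734] turn 0.00041866227215652744 rows>= 3.4056946578704537
.470,-.360,.22,17.7 -> [ 0.      0.     -0.6067] turn -0.0 rows>= 4.364508393285371
r:0,-0.045,.22,77.3 -> [ 0.6692 -0.9992 -0.    ] turn -0.16555555555555554 rows>= 8.651512825593787
```

send_rows(
  rows="0 0 0.2 0; 0 0 0.33 0; 0 0 0.43 0; 0 0 0.473 0; 0 0 0.473 0",
)

```text
clock: 1.52
tool_pos: [0.4653, -0.3609, 0.0345]
eef_rot: [0.988, 0.152, -0.004, -0.002]
contact_force: [-1.1, -0.3, 0.3]
opening: 1.0
finger_force: 0.0
```

send_rows(
  rows="0 0 0 0; 0 0 0 0; 0 0 0 0; 0 0 0 0; 0 0 0 0; 0 0 0 0",
  jaw=1,
  force=12,
)

```text
clock: 2.02
tool_pos: [0.4709, -0.3615, 0.0406]
eef_rot: [0.988, 0.154, 0.001, 0.001]
contact_force: [-1.3, 0.7, 7.0]
opening: 0.738
finger_force: 12.0
```

send_rows(
  rows="0 0 -0.08 0; 0 0 -0.2 0; 0 0 -0.33 0; 0 0 -0.42 0; 0 0 -0.433 0",
)

```text
clock: 2.43
tool_pos: [0.4729, -0.3625, 0.1743]
eef_rot: [0.988, 0.154, 0.004, 0.004]
contact_force: [0.2, -0.6, -2.5]
opening: 0.739
finger_force: 12.0
```

send_rows(
  rows="0.067 -0.1 0 -0.01; 0.15 -0.22 0 -0.03; 0.24 -0.35 0 -0.05; 0.33 -0.49 0 -0.07; 0.42 -0.63 0 -0.09; 0.51 -0.76 0 -0.11; 0.59 -0.88 0 -0.13; 0.645 -0.96 0 -0.148; 0.669 -0.995 0 -0.1656; 0.669 -0.995 0 -0.1656",
)

```text
clock: 3.27
tool_pos: [0.5724, -0.0043, 0.1685]
eef_rot: [0.776, 0.631, 0.004, -0.002]
contact_force: [-0.5, 1.3, -2.9]
opening: 0.743
finger_force: 12.0
```

send_rows(
  rows="0 0 0 0; 0 0 0 0; 0 0 0 0",
)

```text
clock: 3.52
tool_pos: [0.5698, -0.0175, 0.1679]
eef_rot: [0.782, 0.623, -0.001, 0.0]
contact_force: [-0.2, 0.8, -2.8]
opening: 0.745
finger_force: 12.0
```

```bash
python3 w.py r:0,-0.045,.071,77.3 r:0,-0.045,.13,77.3 ; python3 -c "
from h import *
snap('top','pics/t1.png')"
```

```text
t 3.5167 p [ 0.5698 -0.0175  0.1679] F [-0.1867  0.7727 -2.7784] open 0.7447818257092692
yaw 77.1290666792301 tilt 0.15066882150206404 q [ 0.1539  0.7275 -0.3497  1.7964  0.3713  0.6849 -0.6301]
rack xy 0.0006061215108888584 -0.04903399499753222
r:0,-0.045,.071,77.3 -> [ 0.0134 -0.0021  0.323 ] turn -0.0004748147799164018 rows>= 2.3260171956611013
r:0,-0.045,.13,77.3 -> [ 0.      0.     -0.1967] turn -0.0 rows>= 1.4148681055155878
```

View pics/t1.png

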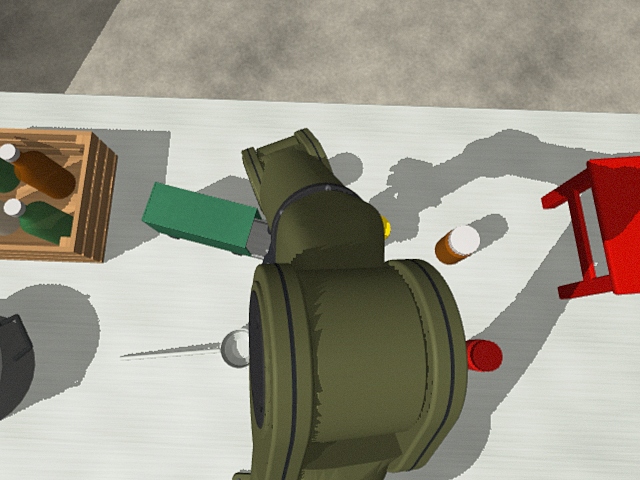

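The arm hides the landing, but (372,235) and the rest show that nothing else has moved, and the grip holds. I lower the jar now.

send_rows(
  rows="0 0 0.08 0; 0 0 0.17 0; 0 0 0.25 0; 0 0 0.30 0; 0 0 0.32 0; 0 0 0.327 0; 0 0 0.333 0; 0 0 0.337 0; 0 0 0.34 0; 0 0 0.34 0",
)

```text
clock: 4.4
tool_pos: [0.5687, -0.0169, 0.0688]
eef_rot: [0.782, 0.624, -0.002, 0.0]
contact_force: [-8.0, -0.1, 15.4]
opening: 0.737
finger_force: 12.0
```

send_rows(
  rows="0 0 0 0; 0 0 0 0",
)

```text
clock: 4.57
tool_pos: [0.5687, -0.0169, 0.0688]
eef_rot: [0.782, 0.624, -0.002, 0.0]
contact_force: [-7.0, -0.9, 14.1]
opening: 0.743
finger_force: 12.0
```

send_rows(
  rows="0 0 -0.008 0; 0 0 -0.008 0",
)

```text
clock: 4.73
tool_pos: [0.5717, -0.016, 0.0702]
eef_rot: [0.781, 0.624, 0.001, 0.001]
contact_force: [0.5, 0.5, -2.2]
opening: 0.736
finger_force: 12.0
```

send_rows(
  rows="0 0 0 0; 0 0 0 0; 0 0 0 0; 0 0 0 0; 0 0 0 0; 0 0 0 0",
  jaw=-1,
)

```text
clock: 5.23
tool_pos: [0.5708, -0.0151, 0.0688]
eef_rot: [0.781, 0.625, 0.0, 0.0]
contact_force: [0.1, -0.2, -0.1]
opening: 0.998
finger_force: 0.0
```

send_rows(
  rows="0 0 -0.08 0; 0 0 -0.2 0; 0 0 -0.32 0; 0 0 -0.4 0; 0 0 -0.4 0; 0 0 -0.4 0",
)

```text
clock: 5.73
tool_pos: [0.5715, -0.0152, 0.1901]
eef_rot: [0.781, 0.625, 0.001, 0.001]
contact_force: [0.2, 0.0, 0.4]
opening: 1.001
finger_force: 0.0
```

```bash
python3 w.py r:0,-0.125,.19,77.3 r:0,-0.125,.057,77.3 r:0,-0.04,.057,77.3
```

```text
t 5.7333 p [ 0.5715 -0.0152  0.1901] F [0.2086 0.0499 0.416 ] open 1.0012813793699569
yaw 77.29502020628857 tilt 0.17429569224115177 q [ 0.1643  0.6978 -0.3714  1.7768  0.3577  0.7307 -0.6182]
rack xy 0.0017801077649402027 -0.0464625497996706
r:0,-0.125,.19,77.3 -> [-0.2618 -0.0059  0.0005] turn -1.3832760309482081e-05 rows>= 1.883879238616387
r:0,-0.125,.057,77.3 -> [0.     0.     0.4433] turn -0.0 rows>= 3.1894484412470026
r:0,-0.04,.057,77.3 -> [ 0.2833 -0.     -0.    ] turn -0.0 rows>= 2.0383693045563542
```

send_rows(
  rows="-0.12 -0.003 0 0; -0.22 -0.006 0 0; -0.247 -0.006 0 0; -0.247 -0.006 0.1 0; -0.247 -0.006 0.22 0; -0.247 -0.006 0.34 0; -0.247 -0.006 0.42 0; -0.247 -0.006 0.443 0; -0.247 -0.006 0.443 0",
  jaw=1,
)

```text
clock: 6.48
tool_pos: [0.5505, -0.0865, 0.0533]
eef_rot: [0.781, 0.625, -0.002, -0.002]
contact_force: [1.3, 0.0, 0.4]
opening: 0.342
finger_force: 0.0
```

send_rows(
  rows="0.02 0 0 0; 0.035 0 0 0; 0.05 0 0 0; 0.065 0 0 0; 0.08 0 0 0; 0.095 0 0 0; 0.11 0 0 0; 0.125 0 0 0; 0.14 0 0 0; 0.155 0 0 0",
)

```text
clock: 7.32
tool_pos: [0.5631, -0.0425, 0.0562]
eef_rot: [0.781, 0.624, -0.0, 0.001]
contact_force: [0.3, -3.7, 3.4]
opening: 0.005
finger_force: 1.9
```

```bash
python3 w.py r:0,-0.003,.057,77.3
python3 - <<'E'
from h import *
im,d=snap('scene');cv2.imwrite('pics/s1.png',cv2.cvtColor(cv2.resize(im[130:400,140:500],None,fx=2.2,fy=2.2),cv2.COLOR_RGB2BGR))
E
```

```text
t 7.3167 p [ 0.5631 -0.0425  0.0562] F [ 0.3043 -3.7067  3.4422] open 0.00521782553387705
yaw 77.24344284288857 tilt 0.08218210728694252 q [ 0.1353  0.8925 -0.2441  1.8728  0.4691  0.4327 -0.6735]
rack xy -0.00045653500542464087 -0.07488341354835767
r:0,-0.003,.057,77.3 -> [ 0.2396  0.0013 -0.0026] turn -0.00015710321419841003 rows>= 1.7239591892742068
```

View pics/s1.png

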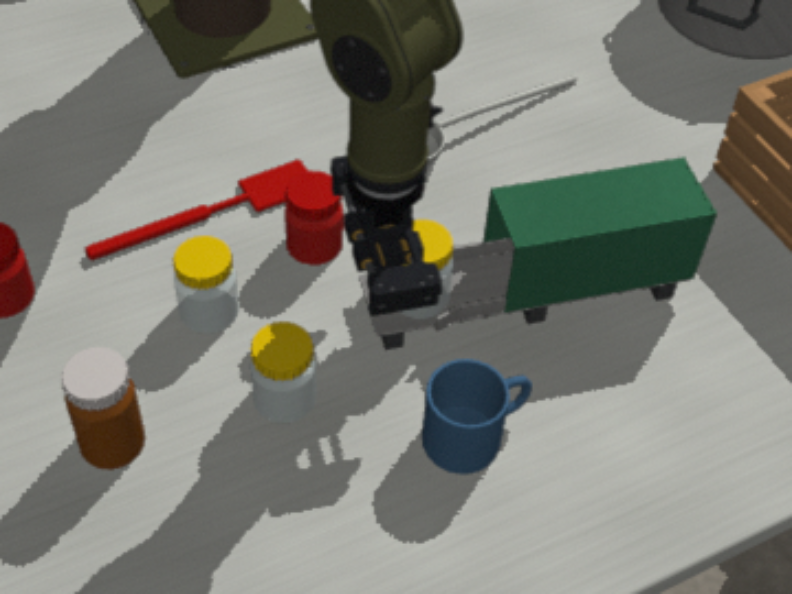

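The crop shows the jar upright at (430,265) on the landing, with the shut fingers just behind it. I keep pushing.

send_rows(
  rows="0.014 0 0 0; 0.028 0 0 0; 0.042 0 0 0; 0.056 0 0 0; 0.07 0 0 0; 0.084 0 0 0; 0.098 0 0 0; 0.112 0 0 0; 0.126 0 0 0; 0.14 0 0 0",
)

```text
clock: 8.2
tool_pos: [0.5721, -0.0002, 0.0559]
eef_rot: [0.781, 0.625, -0.0, -0.0]
contact_force: [-0.7, -3.2, 1.9]
opening: 0.006
finger_force: 1.6
```

send_rows(
  rows="0.014 0 0 0; 0.028 0 0 0; 0.042 0 0 0; 0.056 0 0 0; 0.07 0 0 0; 0.084 0 0 0; 0.098 0 0 0; 0.098 0 0 0",
)

```text
clock: 8.87
tool_pos: [0.579, 0.0299, 0.056]
eef_rot: [0.78, 0.625, 0.001, -0.0]
contact_force: [-0.1, -0.3, -0.5]
opening: 0.007
finger_force: 0.1
```

```bash
python3 w.py r:0,-0.08,.057,77.3 r:0,-0.08,.17,77.3 .612,-.177,.17,77.3 .612,-.177,.038,77.3
```

```text
t 8.8667 p [0.579  0.0299 0.056 ] F [-0.0902 -0.3116 -0.5196] open 0.00691719241487914
yaw 77.40302406035022 tilt 0.10723849735386937 q [ 0.0094  0.9035 -0.2422  1.8272  0.4328  0.4617 -0.7542]
rack xy -0.0008651381716173491 -0.000821134590509904
r:0,-0.08,.057,77.3 -> [-0.2639  0.0024 -0.0033] turn 0.0002861779454172443 rows>= 1.8990381380871744
r:0,-0.08,.17,77.3 -> [ 0.      0.     -0.3767] turn -0.0 rows>= 2.7098321342925664
.612,-.177,.17,77.3 -> [-0.3846  0.2561 -0.    ] turn -0.0 rows>= 3.3244464897198096
.612,-.177,.038,77.3 -> [0.   0.   0.44] turn -0.0 rows>= 3.1654676258992804
```

send_rows(
  rows="-0.1 0 0 0; -0.2 0.002 -0.05 0; -0.264 0.002 -0.17 0; -0.3 0.03 -0.3 0; -0.4 0.1 -0.38 0; -0.51 0.18 -0.38 0; -0.61 0.24 -0.38 0; -0.648 0.258 -0.38 0; -0.648 0.258 -0.38 0; -0.648 0.258 -0.38 0",
  jaw=-1,
)

```text
clock: 9.7
tool_pos: [0.6112, -0.1775, 0.1695]
eef_rot: [0.781, 0.625, 0.001, -0.001]
contact_force: [-0.3, 1.5, 0.1]
opening: 0.738
finger_force: 0.0
```

send_rows(
  rows="0 0 0 0; 0 0 0 0",
)

```text
clock: 9.87
tool_pos: [0.6113, -0.1753, 0.1699]
eef_rot: [0.78, 0.626, 0.0, -0.001]
contact_force: [-0.1, 0.3, 0.1]
opening: 0.888
finger_force: 0.0
```

```bash
python3 w.py .612,-.177,.038,77.3
```

```text
t 9.8667 p [ 0.6113 -0.1753  0.1699] F [-0.1238  0.2779  0.1022] open 0.8880196499752508
yaw 77.54812806851297 tilt 0.1283413576867696 q [ 0.4203  0.806  -0.3951  1.5874  0.3841  0.8269 -0.3456]
rack xy 0.07575864624681171 -0.19388968795363423
.612,-.177,.038,77.3 -> [-0.005   0.0036  0.4397] turn 0.0006892446347582866 rows>= 3.1638319750227226
```

send_rows(
  rows="0 0 0 0; 0 0 0.03 0; 0 0 0.1 0; 0 0 0.2 0; 0 0 0.31 0; 0 0 0.4 0; 0 0 0.437 0; 0 0 0.437 0; 0 0 0.437 0",
)

```text
clock: 10.62
tool_pos: [0.6116, -0.1782, 0.039]
eef_rot: [0.781, 0.625, 0.0, -0.0]
contact_force: [0.3, 0.1, 0.3]
opening: 0.997
finger_force: 0.0
```

send_rows(
  rows="0 0 0 0; 0 0 0 0; 0 0 0 0; 0 0 0 0; 0 0 0 0; 0 0 0 0",
  jaw=1,
)

```text
clock: 11.12
tool_pos: [0.6122, -0.179, 0.0403]
eef_rot: [0.781, 0.625, 0.001, 0.001]
contact_force: [-1.1, -0.5, 7.2]
opening: 0.742
finger_force: 12.0
```

send_rows(
  rows="0 0 -0.08 0; 0 0 -0.2 0; 0 0 -0.33 0; 0 0 -0.42 0; 0 0 -0.433 0; 0 0 -0.433 0",
)

```text
clock: 11.62
tool_pos: [0.6124, -0.179, 0.1708]
eef_rot: [0.781, 0.624, 0.001, 0.002]
contact_force: [0.6, -0.0, -2.1]
opening: 0.743
finger_force: 12.0
```

```bash
python3 w.py r:0,-0.047,.168,77.3
```

```text
t 11.6167 p [ 0.6124 -0.179   0.1708] F [ 0.6435 -0.0012 -2.0604] open 0.7430675655704052
yaw 77.28760399581905 tilt 0.22441953710519474 q [ 0.4242  0.8055 -0.3949  1.5851  0.3877  0.8255 -0.3478]
rack xy 0.07768512423256474 -0.1972731185403705
r:0,-0.047,.168,77.3 -> [ 0.5009 -0.2591  0.0093] turn -3.4433344947062654e-05 rows>= 4.057277516861983
```

Now over the landing and down, then release and check.

send_rows(
  rows="0.05 -0.025 0 0; 0.14 -0.07 0 0; 0.25 -0.13 0 0; 0.36 -0.185 0 0; 0.45 -0.235 0 0; 0.495 -0.257 0.005 0; 0.501 -0.259 0.005 0; 0.501 -0.259 0.005 0; 0.501 -0.259 0.005 0",
)

```text
clock: 12.37
tool_pos: [0.5681, -0.0168, 0.1661]
eef_rot: [0.781, 0.624, -0.001, 0.0]
contact_force: [-0.3, -0.4, -2.1]
opening: 0.744
finger_force: 12.0
```

send_rows(
  rows="0 0 0.08 0; 0 0 0.17 0; 0 0 0.25 0; 0 0 0.30 0; 0 0 0.315 0; 0 0 0.32 0; 0 0 0.325 0; 0 0 0.33 0; 0 0 0.33 0",
)

```text
clock: 13.12
tool_pos: [0.5687, -0.017, 0.0697]
eef_rot: [0.782, 0.624, -0.001, 0.001]
contact_force: [-2.1, -0.8, 5.6]
opening: 0.74
finger_force: 12.0
```

```bash
python3 w.py r:0,-0.047,.070,77.3
```

```text
t 13.1167 p [ 0.5687 -0.017   0.0697] F [-2.11   -0.8432  5.586 ] open 0.740489364500635
yaw 77.1938635720028 tilt 0.13395521974116037 q [ 0.1028  0.8744 -0.2667  1.8562  0.4657  0.4726 -0.7149]
rack xy -0.0005640683420812566 -0.04883992715205697
r:0,-0.047,.070,77.3 -> [ 0.0061  0.0019 -0.001 ] turn -0.00029482341110333247 rows>= 0.04667048822508488
```

send_rows(
  rows="0 0 -0.004 0; 0 0 -0.004 0; 0 0 -0.004 0; 0 0 -0.004 0; 0 0 -0.004 0; 0 0 -0.004 0; 0 0 -0.004 0",
  jaw=-1,
)

```text
clock: 13.7
tool_pos: [0.5686, -0.0149, 0.0694]
eef_rot: [0.781, 0.625, -0.0, -0.0]
contact_force: [0.1, -0.6, -0.5]
opening: 1.0
finger_force: 0.0
```

send_rows(
  rows="0 0 -0.08 0; 0 0 -0.2 0; 0 0 -0.32 0; 0 0 -0.4 0; 0 0 -0.4 0; -0.12 0.001 -0.4 0; -0.21 0.002 -0.4 0; -0.24 0.002 -0.4 0; -0.24 0.002 -0.4 0",
)

```text
clock: 14.45
tool_pos: [0.552, -0.0891, 0.1886]
eef_rot: [0.783, 0.623, -0.002, 0.0]
contact_force: [0.9, 0.7, -0.3]
opening: 1.004
finger_force: 0.0
```

send_rows(
  rows="0 0 0 0; 0 0 0.05 0; 0 0 0.12 0; 0 0 0.22 0; 0 0 0.33 0; 0 0 0.42 0; 0 0 0.443 0; 0 0 0.443 0; 0 0 0.443 0",
  jaw=1,
)

```text
clock: 15.2
tool_pos: [0.5541, -0.0838, 0.0571]
eef_rot: [0.78, 0.625, 0.001, -0.0]
contact_force: [0.1, 0.2, -0.4]
opening: 0.337
finger_force: 0.0
```

```bash
python3 w.py r:0,-0.003,.056,77.3
```

```text
t 15.2 p [ 0.5541 -0.0838  0.0571] F [ 0.0669  0.1961 -0.3967] open 0.3374019531724956
yaw 77.41032036648208 tilt 0.07167763982867728 q [ 0.2216  0.8894 -0.2615  1.8854  0.4995  0.4303 -0.6254]
rack xy -0.00010148354364210646 -0.117189913943233
r:0,-0.003,.056,77.3 -> [0.3806 0.0011 0.0038] turn 0.000306445462450237 rows>= 2.7385028230193424
```

send_rows(
  rows="0.005 0 0 0; 0.01 0 0 0; 0.02 0 0 0; 0.034 0 0 0; 0.048 0 0 0; 0.062 0 0 0; 0.076 0 0 0; 0.09 0 0 0; 0.104 0 0 0; 0.118 0 0 0",
)

```text
clock: 16.03
tool_pos: [0.5611, -0.0511, 0.0566]
eef_rot: [0.781, 0.624, -0.0, 0.0]
contact_force: [-0.8, -1.0, 1.1]
opening: 0.005
finger_force: 0.8
```

send_rows(
  rows="0.014 0 0 0; 0.028 0 0 0; 0.042 0 0 0; 0.056 0 0 0; 0.07 0 0 0; 0.084 0 0 0; 0.098 0 0 0; 0.112 0 0 0; 0.126 0 0 0; 0.14 0 0 0",
)

```text
clock: 16.87
tool_pos: [0.5704, -0.0096, 0.0566]
eef_rot: [0.781, 0.625, -0.0, 0.0]
contact_force: [-1.2, -3.9, 1.1]
opening: 0.002
finger_force: 1.7
```

send_rows(
  rows="0.014 0 0 0; 0.028 0 0 0; 0.042 0 0 0; 0.056 0 0 0; 0.07 0 0 0; 0.084 0 0 0; 0.098 0 0 0; 0.112 0 0 0; 0.122 0 0 0; 0.122 0 0 0",
)

```text
clock: 17.7
tool_pos: [0.5787, 0.0274, 0.0566]
eef_rot: [0.781, 0.625, 0.001, -0.0]
contact_force: [-0.8, -1.2, -0.4]
opening: 0.011
finger_force: 0.4
```

```bash
python3 w.py r:0,-0.08,.057,77.3 r:0,-0.08,.17,77.3 .473,-.2055,.17,77.3 .473,-.2055,.038,77.3
```

```text
t 17.7 p [0.5787 0.0274 0.0566] F [-0.7972 -1.209  -0.3538] open 0.010556040391931112
yaw 77.38381261471058 tilt 0.08834504075615321 q [ 0.0178  0.9028 -0.2498  1.8278  0.4443  0.4651 -0.7612]
rack xy -0.0005689670446159109 -0.0032760201820389093
r:0,-0.08,.057,77.3 -> [-0.2557  0.0015 -0.0013] turn 0.00023281281864050306 rows>= 1.8399787844601865
r:0,-0.08,.17,77.3 -> [ 0.      0.     -0.3767] turn -0.0 rows>= 2.7098321342925664
.473,-.2055,.17,77.3 -> [-0.5792 -0.175  -0.    ] turn -0.0 rows>= 4.352702865320816
.473,-.2055,.038,77.3 -> [0.   0.   0.44] turn -0.0 rows>= 3.1654676258992804
```

send_rows(
  rows="-0.1 0 0 0; -0.2 0 -0.05 0; -0.256 0 -0.17 0; -0.3 -0.01 -0.3 0; -0.4 -0.05 -0.378 0; -0.52 -0.08 -0.378 0; -0.64 -0.12 -0.378 0; -0.75 -0.15 -0.378 0; -0.82 -0.17 -0.378 0; -0.835 -0.1735 -0.378 0",
  jaw=-1,
)

```text
clock: 18.53
tool_pos: [0.4704, -0.211, 0.17]
eef_rot: [0.783, 0.622, -0.001, 0.0]
contact_force: [-1.1, 0.3, -0.2]
opening: 0.74
finger_force: 0.0
```

send_rows(
  rows="0 0 0 0; 0 0 0 0; 0 0 0 0",
)

```text
clock: 18.78
tool_pos: [0.4744, -0.2046, 0.1702]
eef_rot: [0.78, 0.626, 0.001, -0.0]
contact_force: [0.8, -0.8, 0.1]
opening: 0.962
finger_force: 0.0
```

```bash
python3 w.py .473,-.2055,.038,77.3;  python3 - <<'E'
from m import *
im,d=snap('scene');cv2.imwrite('pics/s2.png',cv2.cvtColor(cv2.resize(im[130:400,140:500],None,fx=2.2,fy=2.2),cv2.COLOR_RGB2BGR))
for c,r,p in caps('scene',im,d): print(c,r,p)
E
```

```text
t 18.7833 p [ 0.4744 -0.2046  0.1702] F [ 0.7898 -0.8236  0.0899] open 0.9622353057334301
yaw 77.51079996190332 tilt 0.15677903194117607 q [ 0.5638  0.6732 -0.3967  1.9535  0.4384  0.5975 -0.3401]
rack xy -0.05137584669846444 -0.25256845584451104
.473,-.2055,.038,77.3 -> [-0.0039 -0.0038  0.4407] turn 0.0005855554497314428 rows>= 3.170833481405617
[0.5918 0.0678 0.1219] 0.03363405168056488 [360.6514 234.4829]
[ 0.4754 -0.208   0.0925] 0.0311786737293005 [231.5281 247.8954]
```

View pics/s2.png

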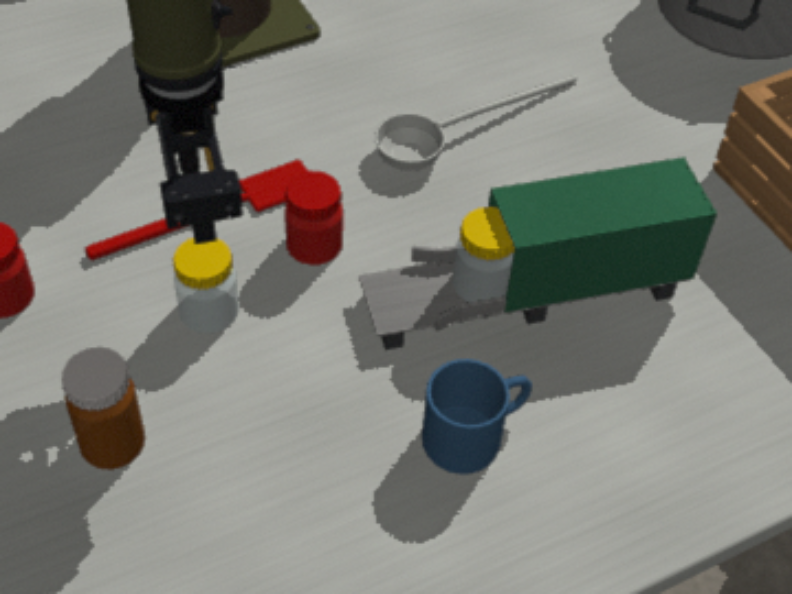

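The crop shows jar 2 upright between the rails at (488,255), partly under the hood, and jar 1 inside out of sight. The last jar is at (205,280), below the gripper. I pick it up next.

send_rows(
  rows="0 0 0.03 0; -0.002 -0.002 0.1 0; -0.002 -0.002 0.2 0; -0.002 -0.002 0.31 0; -0.002 -0.002 0.4 0; -0.002 -0.002 0.437 0; -0.002 -0.002 0.437 0; -0.002 -0.002 0.437 0",
)

```text
clock: 19.5
tool_pos: [0.4719, -0.2064, 0.0382]
eef_rot: [0.78, 0.625, -0.0, -0.001]
contact_force: [-0.2, -0.1, -0.2]
opening: 0.995
finger_force: 0.0
```

send_rows(
  rows="0 0 0 0; 0 0 0 0; 0 0 0 0; 0 0 0 0; 0 0 0 0; 0 0 0 0",
  jaw=1,
)

```text
clock: 20.0
tool_pos: [0.4725, -0.2079, 0.0398]
eef_rot: [0.781, 0.625, 0.0, 0.001]
contact_force: [-1.4, -0.7, 6.9]
opening: 0.744
finger_force: 12.0
```

send_rows(
  rows="0 0 -0.08 0; 0 0 -0.2 0; 0 0 -0.33 0; 0 0 -0.42 0; 0 0 -0.433 0; 0 0 -0.433 0",
)

```text
clock: 20.5
tool_pos: [0.4726, -0.2082, 0.1702]
eef_rot: [0.781, 0.624, 0.001, 0.002]
contact_force: [0.1, -0.3, -2.8]
opening: 0.748
finger_force: 12.0
```

```bash
python3 w.py r:0,-0.047,.168,77.3
```

```text
t 20.5 p [ 0.4726 -0.2082  0.1702] F [ 0.0842 -0.2604 -2.7853] open 0.7476855811392317
yaw 77.26142141394766 tilt 0.2037746280477064 q [ 0.5746  0.6733 -0.4043  1.956   0.452   0.5975 -0.3514]
rack xy -0.052310877308668 -0.2564356700561333
r:0,-0.047,.168,77.3 -> [0.6982 0.1739 0.0075] turn -0.00010716273903423396 rows>= 5.177010523105618
```

send_rows(
  rows="0.05 0.012 0 0; 0.14 0.035 0 0; 0.26 0.065 0 0; 0.38 0.095 0 0; 0.5 0.125 0 0; 0.6 0.15 0 0; 0.67 0.168 0.004 0; 0.698 0.174 0.004 0; 0.698 0.174 0.004 0; 0.698 0.174 0.004 0",
)

```text
clock: 21.33
tool_pos: [0.5673, -0.0163, 0.1661]
eef_rot: [0.781, 0.624, -0.002, -0.0]
contact_force: [-0.9, -1.6, -2.4]
opening: 0.749
finger_force: 12.0
```

send_rows(
  rows="0 0 0.08 0; 0 0 0.17 0; 0 0 0.25 0; 0 0 0.30 0; 0 0 0.315 0; 0 0 0.32 0; 0 0 0.325 0; 0 0 0.33 0; 0 0 0.33 0",
)

```text
clock: 22.08
tool_pos: [0.5694, -0.0157, 0.0699]
eef_rot: [0.781, 0.624, 0.0, 0.001]
contact_force: [-1.3, -1.6, 1.3]
opening: 0.746
finger_force: 12.0
```

```bash
python3 w.py r:0,-0.047,.070,77.3
```

```text
t 22.0833 p [ 0.5694 -0.0157  0.0699] F [-1.2756 -1.5697  1.2691] open 0.7462649419660864
yaw 77.25089360341246 tilt 0.11777010899416492 q [ 0.1083  0.8753 -0.2789  1.855   0.4816  0.4765 -0.7302]
rack xy -0.00016318412710979342 -0.04737853372887409
r:0,-0.047,.070,77.3 -> [ 0.0013  0.0005 -0.0002] turn -0.00013640665718763026 rows>= 0.01001062936213984
```

send_rows(
  rows="0 0 0.004 0; 0 0 0.004 0; 0 0 0 0; 0 0 0 0",
)

```text
clock: 22.42
tool_pos: [0.5697, -0.0148, 0.0697]
eef_rot: [0.781, 0.625, 0.001, 0.001]
contact_force: [-0.7, -1.7, 4.1]
opening: 0.745
finger_force: 12.0
```

send_rows(
  rows="0 0 0 0; 0 0 0 0; 0 0 0 0; 0 0 0 0; 0 0 0 0; 0 0 0 0; 0 0 0 0",
  jaw=-1,
)

```text
clock: 23.0
tool_pos: [0.5688, -0.0147, 0.0685]
eef_rot: [0.781, 0.625, -0.0, -0.0]
contact_force: [0.1, -0.0, -0.7]
opening: 1.001
finger_force: 0.0
```

send_rows(
  rows="0 0 -0.08 0; 0 0 -0.2 0; 0 0 -0.32 0; 0 0 -0.4 0; 0 0 -0.4 0; -0.12 0.001 -0.4 0; -0.21 0.001 -0.4 0; -0.245 0.001 -0.4 0; -0.245 0.001 -0.4 0",
)

```text
clock: 23.75
tool_pos: [0.5516, -0.0904, 0.1877]
eef_rot: [0.783, 0.622, -0.002, 0.0]
contact_force: [-0.6, 0.3, -0.2]
opening: 1.001
finger_force: 0.0
```

send_rows(
  rows="0 0 0 0; 0 0 0.05 0; 0 0 0.12 0; 0 0 0.22 0; 0 0 0.33 0; 0 0 0.42 0; 0 0 0.443 0; 0 0 0.443 0; 0 0 0.443 0",
  jaw=1,
)

```text
clock: 24.5
tool_pos: [0.5538, -0.0849, 0.0562]
eef_rot: [0.78, 0.625, 0.001, -0.0]
contact_force: [0.3, 0.5, 0.6]
opening: 0.344
finger_force: 0.0
```

```bash
python3 w.py r:0,-0.003,.056,77.3
```

```text
t 24.5 p [ 0.5538 -0.0849  0.0562] F [0.2733 0.5221 0.5927] open 0.3438048710703842
yaw 77.41500539859418 tilt 0.07744985165054691 q [ 0.2292  0.8916 -0.2711  1.886   0.5175  0.4324 -0.6402]
rack xy -0.00023744016482220645 -0.11829772844572417
r:0,-0.003,.056,77.3 -> [0.3843 0.0016 0.0008] turn 0.0003194594405393837 rows>= 2.764945437430416
```

send_rows(
  rows="0.005 0 0 0; 0.01 0 0 0; 0.02 0 0 0; 0.034 0 0 0; 0.048 0 0 0; 0.062 0 0 0; 0.076 0 0 0; 0.09 0 0 0; 0.104 0 0 0; 0.118 0 0 0",
)

```text
clock: 25.33
tool_pos: [0.5607, -0.0519, 0.0557]
eef_rot: [0.781, 0.625, -0.0, 0.0]
contact_force: [-0.5, -2.2, 1.0]
opening: 0.003
finger_force: 0.8
```

send_rows(
  rows="0.014 0 0 0; 0.028 0 0 0; 0.042 0 0 0; 0.056 0 0 0; 0.07 0 0 0; 0.084 0 0 0; 0.098 0 0 0; 0.112 0 0 0; 0.126 0 0 0; 0.136 0 0 0",
)

```text
clock: 26.17
tool_pos: [0.5692, -0.0136, 0.0557]
eef_rot: [0.781, 0.624, -0.001, 0.001]
contact_force: [-1.2, -5.4, 2.8]
opening: 0.003
finger_force: 2.5
```

send_rows(
  rows="0.01 0 0 0; 0.02 0 0 0; 0.03 0 0 0; 0.04 0 0 0; 0.05 0 0 0; 0.06 0 0 0; 0.07 0 0 0; 0.08 0 0 0; 0.09 0 0 0",
)

```text
clock: 26.92
tool_pos: [0.5751, 0.0125, 0.0557]
eef_rot: [0.781, 0.624, -0.001, 0.001]
contact_force: [-1.0, -5.2, 2.2]
opening: 0.005
finger_force: 2.7
```

```bash
python3 w.py r:0,0.008,.056,77.3
```

```text
t 26.9167 p [0.5751 0.0125 0.0557] F [-0.9855 -5.1599  2.172 ] open 0.004676604008796502
yaw 77.23113815382176 tilt 0.17413166584694378 q [ 0.0451  0.9025 -0.2566  1.8384  0.4688  0.4627 -0.7648]
rack xy -0.0008245494975559426 -0.018650425489192372
r:0,0.008,.056,77.3 -> [ 0.0888  0.0026 -0.0011] turn -0.00019128290605065798 rows>= 0.6394517563870693
```

send_rows(
  rows="0.004 0 0 0; 0.008 0 0 0; 0.012 0 0 0; 0.016 0 0 0",
)

```text
clock: 27.25
tool_pos: [0.5762, 0.0174, 0.0556]
eef_rot: [0.781, 0.624, -0.001, 0.0]
contact_force: [-0.9, -6.2, 1.7]
opening: 0.007
finger_force: 2.7
```

send_rows(
  rows="0.004 0 0 0; 0.008 0 0 0; 0.012 0 0 0; 0.016 0 0 0",
)

```text
clock: 27.58
tool_pos: [0.5773, 0.0221, 0.0557]
eef_rot: [0.781, 0.624, -0.001, 0.0]
contact_force: [-0.8, -5.9, 2.3]
opening: 0.0
finger_force: 2.7
```

send_rows(
  rows="0.004 0 0 0; 0.008 0 0 0; 0.012 0 0 0; 0.016 0 0 0",
)

```text
clock: 27.92
tool_pos: [0.5783, 0.0266, 0.0557]
eef_rot: [0.781, 0.624, -0.001, 0.001]
contact_force: [-0.6, -6.1, 3.2]
opening: 0.005
finger_force: 2.9
```

send_rows(
  rows="0.004 0 0 0; 0.008 0 0 0; 0.012 0 0 0; 0.016 0 0 0",
)

```text
clock: 28.25
tool_pos: [0.579, 0.0301, 0.0557]
eef_rot: [0.781, 0.624, -0.002, 0.001]
contact_force: [-2.8, -10.2, 4.9]
opening: 0.009
finger_force: 4.7
```

send_rows(
  rows="0.003 0 0 0; 0.006 0 0 0; 0.006 0 0 0; 0.006 0 0 0",
)

```text
clock: 28.58
tool_pos: [0.579, 0.0301, 0.0557]
eef_rot: [0.782, 0.623, -0.003, 0.002]
contact_force: [-2.9, -10.9, 4.6]
opening: 0.005
finger_force: 5.1
```

```bash
python3 w.py r:0,0.008,.056,77.3;  python3 - <<'E'
from m import *
im,d=snap('scene');cv2.imwrite('pics/s3.png',cv2.cvtColor(cv2.resize(im[180:320,270:480],None,fx=3.5,fy=3.5),cv2.COLOR_RGB2BGR))
for c,r,p in caps('scene',im,d): print(c,r,p)
E
```

```text
t 28.5833 p [0.579  0.0301 0.0557] F [ -2.9239 -10.9156   4.6241] open 0.004847331993306672
yaw 77.13169828822399 tilt 0.4039857315736353 q [ 0.0111  0.906  -0.2535  1.8225  0.4592  0.476  -0.7868]
rack xy -0.000859994952689525 -0.0006322348417993399
r:0,0.008,.056,77.3 -> [ 0.0288  0.0028 -0.0009] turn -0.0004675047549333221 rows>= 0.2081408490650694
```

View pics/s3.png

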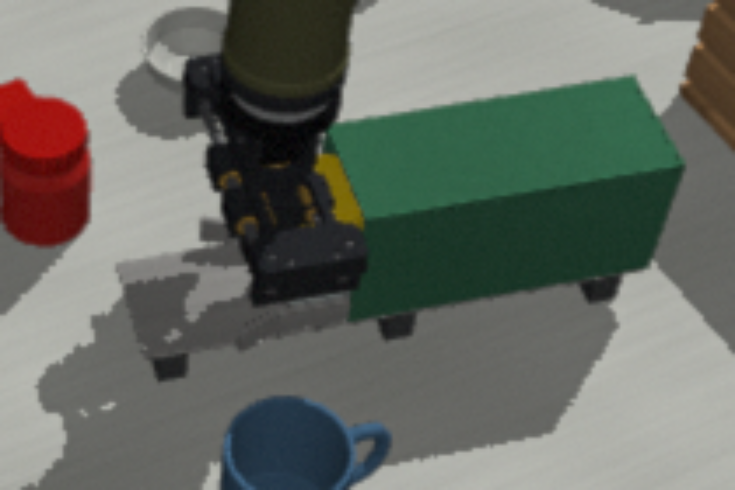

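Finger force rose with the total force, from 2.7 to 5.1 N, and motion stopped with the near side at about 8 mm. That is inside the 5–47 mm range, so it looks like the hard stop. The crop shows the gripper at (290,230) close to the hood, with the yellow cap at (340,190) under it. I press slightly harder to make sure it is rigid, then back off.

send_rows(
  rows="0.003 0 0 0; 0.006 0 0 0; 0.006 0 0 0; 0.006 0 0 0",
)

```text
clock: 28.97
tool_pos: [0.579, 0.0301, 0.0557]
eef_rot: [0.782, 0.623, -0.004, 0.002]
contact_force: [-4.0, -12.1, 6.4]
opening: 0.006
finger_force: 6.3
```

```bash
python3 w.py r:0,-0.03,.056,77.3; python3 -c "
from h import *
print(sensors.get_state()['moment'])"
```

```text
t 28.9667 p [0.579  0.0301 0.0557] F [ -3.9732 -12.0743   6.4099] open 0.005896459011184754
yaw 77.06455900959212 tilt 0.5496259632265078 q [ 0.0088  0.9061 -0.2517  1.8214  0.4588  0.4783 -0.7886]
rack xy -0.0008877146332261029 -0.0005945900318947818
r:0,-0.03,.056,77.3 -> [-0.098   0.0034 -0.0008] turn -0.0006540027511330019 rows>= 0.7055134555322391
[-2.357   0.4574 -0.0063]
```

send_rows(
  rows="-0.006 0 0 0; -0.02 0 0 0; -0.06 0 0 0; -0.15 0 0 0; -0.25 0 -0.05 0; -0.35 0 -0.2 0; -0.45 0 -0.35 0; -0.55 0 -0.4 0; -0.65 0 -0.4 0; -0.7 0 -0.4 0",
)

```text
clock: 29.8
tool_pos: [0.5348, -0.1746, 0.1784]
eef_rot: [0.783, 0.622, 0.001, 0.003]
contact_force: [-0.5, -1.8, -1.1]
opening: 0.009
finger_force: 0.0
```

send_rows(
  rows="0 0 0 0; 0 0 0 0; 0 0 0 0",
)

```text
clock: 30.05
tool_pos: [0.535, -0.1664, 0.1756]
eef_rot: [0.78, 0.626, 0.001, -0.001]
contact_force: [0.1, 0.2, -0.1]
opening: 0.005
finger_force: 0.0
```

```bash
python3 w.py;  python3 - <<'E'
from m import *
im,d=snap('scene');cv2.imwrite('pics/s4.png',cv2.cvtColor(cv2.resize(im[180:320,270:480],None,fx=3.5,fy=3.5),cv2.COLOR_RGB2BGR))
O=np.array([.580,.0305]);a=np.radians(77.3)
for n in('scene','top'):
    if n=='top': im,d=snap('top')
    for c,m,k in yel(im):
        P=cloud(n,d)[m];q=(P[:,:2]-O)@np.array([[np.sin(a),np.cos(a)],[-np.cos(a),np.sin(a)]])
        print(n,c,k,'rack x',np.percentile(q[:,0],[1,99]),'y',np.percentile(q[:,1],[1,99]),'z',np.percentile(P[:,2],[50,98]))
E
```

```text
t 30.05 p [ 0.535  -0.1664  0.1756] F [ 0.1026  0.1546 -0.1481] open 0.005365028326703722
yaw 77.44108985182692 tilt 0.140342664964255 q [ 0.4671  0.7134 -0.4167  1.8194  0.4215  0.6968 -0.4061]
rack xy -0.0005784600539174151 -0.20192695799400845
scene [361.0773 236.3575] 414 rack x [-0.0285  0.0283] y [0.0113 0.0543] z [0.1197 0.1238]
top [259.0019 232.1423] 520 rack x [-0.0297  0.0289] y [0.0121 0.0533] z [0.1197 0.1325]
```

View pics/s4.png

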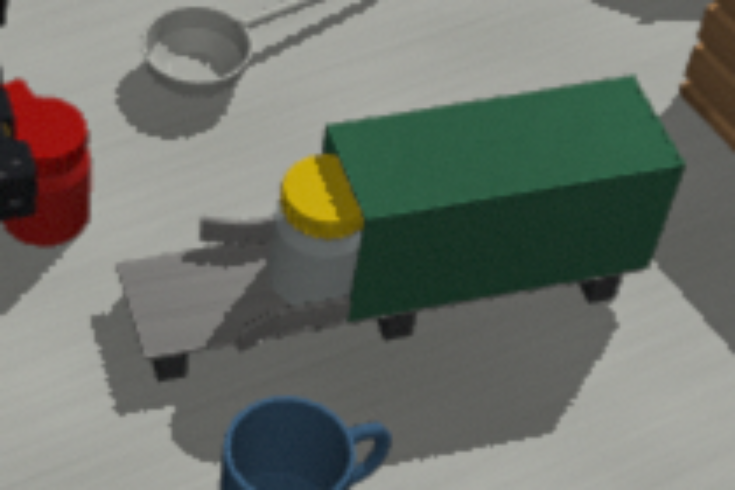

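The crop shows the third jar upright on the centre line at (320,225). Its cap's near edge is at rack y 11.5 mm, so its body starts at about 8.5 mm. That puts the pad face at about 206.5 mm for a tight row, inside the 205–245 mm range. It matches where the rigid stop was felt, and nothing touches the robot.

```bash
python3 -c "
from plant import finish_job
print(finish_job())"
```

```text
the job is handed in; nothing more can be done
None
```

I handed the job in at about 30 s: all three yellow-capped jars were pushed into the rack in one row until they met a rigid stop, and the bystanders were left alone. The pad and the two inner jars can't be seen, so I judged "home" by feel (about 13 N, no movement) and by the third jar's position, which fits a tight row; the hand-in gave no verdict.

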